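# Slip a counting chamber under the stage clip

### The job

Load the glass counting chamber into the cell counter: with one fingertip press the finger lever of the stage clip down and hold it there, and with the other fingertip push the chamber beneath the raised clip until it is fully home against the back rail. Keep the clip held until the chamber is home, then let it down onto the glass and take the hand clear. Do not pick up or tip the chamber, and leave everything else on the bench where it is.

Things in the scene. Friction and masses are not known exactly. Their poses are not given: they have to be found in the camera images.
- counter: cell counter, fixed: white housing 250 x 240 x 195 mm with a flat black loading stage out of its front. Origin: on the bench (z 0) below the centre of the loading nest. Its axes: +x is the way the chamber is pushed, +y runs out of the housing along the stage, z up. All 'counter frame' values below are in mm. Housing: x -125 to 125, front face at y -145, away to -y.
- stage_end (a point): middle of the stage's free end edge, top face (counter frame 0, 55, 50). The stage is a plate 12 thick with its flat top at z 50, x -75 to 36, y -145 to 55. Only the bench lies below its free end and below the clip's lever.
- chamber: glass counting chamber, a plate 35 (x) x 76 (y) x 4 mm, 20 to 37 g, with grooves and a small cover glass in the middle. Origin: centre of its underside. It starts flat and loose on the stage between the side rails, axes along the counter's within 2 degrees, leading (+x) edge 2 to 15 mm short of the clip's toe. Pushed on its -x edge within 12 mm of its middle it slides straight.
- nest_centre (a point): centre of the nest, on the stage's top face (counter frame 0, 0, 50): the chamber's origin is here when it is home. The nest is open to -x. Its side rails, 4 high, have inner faces at y -39.5 (x -68 to 26) and y 39.5 (x -68 to -5): 1.5 mm of play at each end of the chamber.
- back_rail (a point): top edge of the back rail's face (counter frame 17.8, 0, 54). The rail is 4 high, y -43 to 42. The chamber is home when its leading edge touches this face.
- clip_pivot (a point): pivot of the spring stage clip (counter frame 5, 48, 59), on a post near the stage's free end. The clip is a bent steel strip 10 wide, 1.6 thick, that rocks about an axis along the counter's x: finger lever at its +y end, toe at its -y end. Lever down = toe up.
- clip_lever (a point): middle of the top of the clip's finger lever, moving with it: a ribbed plate 40 (x -30 to 10) by 15 mm (y 61 to 76, counter frame). At rest its top rises from z 56.5 at y 61 to z 61 at y 76; it is level at about z 52. About 3 N starts it, 9 N at 0.4 rad; it springs back. It goes down below z 50, so fingertips at z 51 to 53 hold the clip open and meet the chamber's edge too.
- clip_toe (a point): underside of the clip's toe (counter frame x 0 to 10, about y 29). At rest it is 1 mm above the stage and blocks the chamber's way; it rises when the lever is pressed, and presses on the chamber near its +y end when let down on it.
- stage_clip (a joint): clip angle, rad: 0 at rest (toe down), grows as the lever is pressed, at most 0.55. The chamber passes under the toe from about 0.18; 0.25 to 0.4 is a comfortable opening. About 0.15 with the toe resting on the chamber.
Mind the look-alikes: they are no part of the job. Of the things that look like the chamber, the largest one is meant.

How it is judged:
On the way, in this order (a step that is already met when the one before it is completed fails the run):
1. a finger holds the clip's lever down, clip open (value of joint stage_clip above 0.17 rad and contact force between the fingers and stage_clip above 0.5 N), for 0.1 s.
2. with the lever held down, a finger pushes the chamber beneath the raised toe (value of joint stage_clip above 0.16 rad and contact force between the fingers and stage_clip above 0.3 N and contact force between the fingers and chamber above 0.03 N and x of chamber in the frame of nest_centre above -0.013 m).
3. the chamber is home against the back rail while the lever is still held down (value of joint stage_clip above 0.16 rad and contact force between the fingers and stage_clip above 0.3 N and x of chamber in the frame of nest_centre above -0.0025 m), for 0.05 s.
At the end, for the whole second after the job is handed in: the chamber lies flat in the nest, within 2.5 mm of the back rail and square to it within 3.4 degrees, and the released clip's toe presses on it from above (x of chamber in the frame of nest_centre between -0.0025 and 0.0025 m and y of chamber in the frame of nest_centre between -0.004 and 0.004 m and z of chamber in the frame of nest_centre between -0.002 and 0.002 m and angle between the x axis of chamber and the x axis of counter, either way round below 0.06 rad and angle between chamber's own z axis and vertical below 0.05 rad and value of joint stage_clip between 0.09 and 0.2 rad and contact force between stage_clip and chamber above 0.5 N and linear speed of chamber below 0.01 m/s); the robot touches nothing.
It fails at once if the chamber was lifted or tipped (z of chamber in the frame of nest_centre above 0.006 m or z of chamber in the frame of nest_centre below -0.006 m or angle between chamber's own z axis and vertical above 0.15 rad).
It fails at once if a bystander was moved by more than 15 mm (distance of any of tally, coverslip_box, marker, dropper, microplate, reagent, pipette from where it was at the start of the episode above 0.015 m).
It also fails if it takes over 35 s, if anything falls off the work surface, if the arm or the gripper's body presses on something with over 40 N, if the wrist force passes 120 N, or if a joint passes its speed limit or range.

### The arm

A 6-joint arm with a two-finger parallel gripper is mounted at the origin on the work surface. World frame = base frame: x ahead of the robot, y to its left, z up, the work surface at z = 0. Lengths are in m, angles in rad, forces in N, time in s.
With the tool pointing down it reaches from about 0.35 to 0.775 m from the base axis. Payload 5.5 kg.
Tool frame: the origin (TCP) lies at the very end of the fingers, on their centre line; the grasp point (between the pads) lies 19 mm behind it; z points along the fingers, y is the line along which they close (so a half turn about z gives the same grasp; the last joint's range is limited). The gripper opens to 85 mm and grips with 20 to 120 N. Pads are 22 mm wide; open, the fingers measure 114 mm over their backs; the gripper's body (76 mm by 85 mm) begins 54 mm behind the grasp point. The pads swing forward as they close: fully open they stand 13 mm farther back than shut.
Start: joints at [1.192, 0.313, 0.046, 1.304, 0, 1.431], TCP at [0.136, 0.559, 0.231] pointing down, gripper open.
Joint ranges: [-2.76, 2.76], [-0.86, 1.69], [-1.03, 1.26], [-2.2, 2.34], [-1.47, 1.5], [-3.14, 3.14]. Speed limits (rad/s): [2.57, 2.57, 3.14, 3.14, 3.14, 3.14].

### API

Orientations are given as a unit quaternion [w, x, y, z].
In Python, from workcell import env, cams, ticket, spotter gives the robot as it stands.
- The arm moves only by the tool jog_arm, never from a script. Its argument "increments" is a list that holds one entry, the list of rows, each a list of 7 numbers: the shift along the tool's x, y, z in units of 0.25 m (1.0 is 0.25 m), then the turn, a rotation vector about the tool's x, y, z in units of 180 degrees (1.0 is 180 degrees), then the closure in counts, from 0 (fully open) to 255 (shut). A call has 1 to 20 rows; each row shifts and turns the commanded pose from where the row before left it, along the tool's axes as they then stand; what a row does not reach is not made up. A row lasts 1/10 s, in which the tool goes at most 50 mm and 8.59 degrees, less where a joint would pass 70% of its speed; a pose out of reach is approached as far as the arm can. A call with a number of a shift or a turn outside -1 to 1 is refused whole. A call with a gripper value outside its range is refused whole. The fingers move at their own pace and stop on an object; "force" is the grip in N (left out, the last holds). Time passes only in rows, so rows that do not move let the fingers close. It gives the time, the measured TCP pose, the force, the opening and the grip force at its end, in the units of the state.
- env.get_state(): the state, without advancing time (a new reading comes with each control period).
- cams.read_camera(name): name is "side" or "top"; returns a dict with "pixels" (420x560x3 uint8, red, green, blue), "fx", "fy", "cx", "cy" (pixels), "xyz" and "attitude" of the camera in the world. Camera axes: x right, y down, z forward; pixel columns grow to the right and rows downward; lengths in m; the calibration is good to about 2 mm. A picture is of the moment at which its call begins. There is no depth.
- ticket.hand_in(): hands the job in; it is judged then, once.
Trained networks look in the newest picture that a camera, given by its name, has taken for a name from the list of things; names that differ only in an ending like _2 or _b are one class to them, and where a whole thing is asked for, a point or a joint stands for the part that bears it (a point fixed in the world has none). Each returns a list of dicts, best first, with "conf" (0 to 1); they miss things now and then, are a little off and sometimes report something else, mostly with a low value. They report only what shows in the picture. A call takes as long as a camera call. They do not tell look-alikes from the thing itself.
- spotter.find_in(target, camera): "uv" ([column, row] in pixels, amid what is visible of it).
- spotter.cut_out(target, camera): "region" (420x560 bool, what is visible of it) and "uv" ([column, row] in pixels, amid what is visible of it).
- spotter.landmark_of(target, camera): "uv" ([column, row] in pixels: a listed point, or the origin of a listed thing).
The state is a dict: "clock": time; "joint_pos": joint angles; "qvel": joint speeds; "tau": joint torques, N m; "tcp_pos": TCP position; "orientation": TCP orientation; "wrist_force": force on the tool from outside, world axes, zero at the start; "ft_torque": the same for the moment, N m; "finger_gap": finger opening in m; "grip_force": force on a finger pad.
Only numpy, scipy, OpenCV 4.12 (cv2) and the standard library are available. Lean on these libraries where they do the work, as an engineer would, in place of code of your own. Each camera call takes 0.05 s, during which the arm holds its last target. There are 200 camera calls.

## Working session

There is one attempt and no reset: what is moved stays moved. The work goes in short steps, Python scripts to look and compute and a tool call to move; the robot and the scene stay as the last step left them, time stands still between calls to the robot, and variables do not carry over. Pictures are saved under pics/ and viewed, at most 10 in all, crops included, and the job is handed in when it is done.

Besides the shell and the picture viewer there is one more tool, called as name(argument=value, ...) on one line, values as JSON. jog_arm: Moves the arm, as the interface text tells. Shifts and turns lie within -1 to 1; 1 stands for 0.25 m of shift or 180 degrees of turn. Its arguments: {"type":"object","properties":{"increments":{"type":"array"},"force":{"type":"number"}},"required":["increments"]}

```bash
mkdir -p pics
cat > h.py <<'E'
import numpy as np, cv2
from workcell import env, cams, ticket, spotter
from scipy.spatial.transform import Rotation as R
def cam(n):
    c=cams.read_camera(n); return c
def rot(c):
    a=np.array(c["attitude"],float)
    return a if a.shape==(3,3) else R.from_quat(a[[1,2,3,0]]).as_matrix()
def ray(c,uv):
    d=np.array([(uv[0]-c["cx"])/c["fx"],(uv[1]-c["cy"])/c["fy"],1.]); return rot(c)@d
def onz(c,uv,z):
    d=ray(c,uv);p=np.array(c["xyz"]); return p+d*(z-p[2])/d[2]
def proj(c,P):
    q=rot(c).T@(np.array(P)-np.array(c["xyz"])); return [c["fx"]*q[0]/q[2]+c["cx"],c["fy"]*q[1]/q[2]+c["cy"]]
def save(c,n): cv2.imwrite(n,c["pixels"][:,:,::-1])
E
python3 - <<'E'
from h import *
for n in ["side","top"]:
    c=cam(n); save(c,f"pics/{n}0.png"); print(n,c["xyz"],c["attitude"],c["fx"],c["cx"],c["cy"])
    for t in ["stage_end","nest_centre","back_rail","clip_pivot","clip_lever","clip_toe","chamber","counter"]:
        z={"stage_end":.05,"nest_centre":.05,"back_rail":.054,"clip_pivot":.059,"clip_lever":.0587,"clip_toe":.051,"chamber":.05,"counter":0}[t]
        for r in spotter.landmark_of(t,n)[:4]: print(t,np.round(r["uv"],1),round(r["conf"],2),np.round(onz(c,r["uv"],z),4))
print(env.get_state())
E
```

```text
side [0.36310641 0.57103308 0.44401696] [ 0.04501109 -0.10188008  0.88585132 -0.45040192] 457.75606817688697 277.1246690919621 209.12904037709973
stage_end [237.  193.6] 0.65 [0.546  0.0198 0.05  ]
nest_centre [254.6 172.9] 0.95 [ 0.5355 -0.0446  0.05  ]
back_rail [243.  170.8] 0.55 [ 0.5538 -0.0401  0.054 ]
clip_pivot [235.5 186.8] 0.62 [0.5494 0.0153 0.059 ]
clip_pivot [269.2 177.8] 0.21 [ 0.5055 -0.0219  0.059 ]
clip_lever [238.4 194.8] 0.53 [0.539  0.0345 0.0587]
clip_toe [241.9 183.1] 0.72 [ 0.5466 -0.0088  0.051 ]
chamber [364.9 243.3] 0.93 [0.3473 0.0918 0.05  ]
chamber [268.3 179.7] 0.79 [ 0.5089 -0.0299  0.05  ]
counter [249.3 200.7] 0.56 [ 0.543  -0.0347  0.    ]
top [0.42338668 0.09782299 0.69967123] [ 0.02807224 -0.70518957  0.70733173 -0.04001812] 533.950746125552 272.228566051158 210.0136390514735
stage_end [327.6 159.5] 0.84 [0.5487 0.018  0.05  ]
stage_end [362.5 174.8] 0.3 [ 0.5296 -0.0249  0.05  ]
nest_centre [369.2 167.6] 0.89 [ 0.5385 -0.0333  0.05  ]
back_rail [374.4 150.7] 0.77 [ 0.5589 -0.0394  0.054 ]
back_rail [370.7 165.5] 0.65 [ 0.5405 -0.0344  0.054 ]
back
[... 427 characters left out ...]
'joint_pos': array([ 1.19245319e+00,  3.13181613e-01,  4.60840277e-02,  1.30361976e+00,
       -1.02825109e-05,  1.43120988e+00]), 'qvel': array([-1.19368217e-03, -9.58250317e-04,  1.23525599e-05,  1.45353402e-03,
       -4.74077781e-04,  6.64102803e-04]), 'tau': array([ 1.38873675e-03, -4.80446291e+01,  2.98815501e+01,  5.60730342e-06,
        3.21310688e-05, -4.59680422e-06]), 'tcp_pos': array([0.13599822, 0.55871009, 0.23132711]), 'orientation': array([1.50830911e-05, 1.19095001e-01, 9.92882863e-01, 3.68591801e-05]), 'wrist_force': array([0.08589148, 0.09174196, 0.20885498]), 'ft_torque': array([ 0.02797503, -0.01130646,  0.05764916]), 'grip_force': 0.0, 'finger_gap': 0.08527092041515198}
```

Run:
```python
import cv2
a=cv2.imread("pics/top0.png");cv2.imwrite("pics/topz.png",cv2.resize(a[120:240,270:430],None,fx=5,fy=5,interpolation=cv2.INTER_CUBIC))
```

```text
(no output)
```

View pics/top0.png

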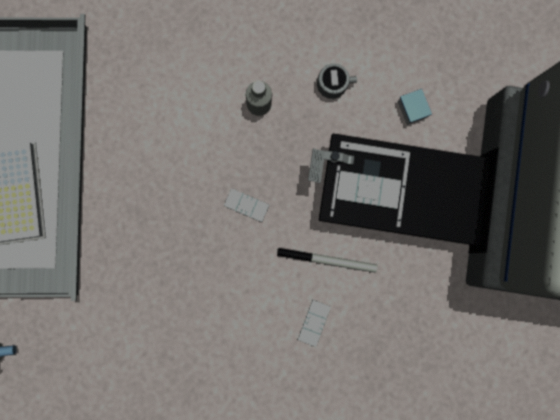

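View pics/side0.png

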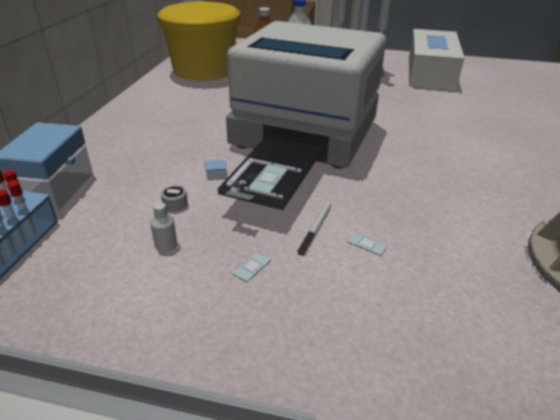

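View pics/topz.png

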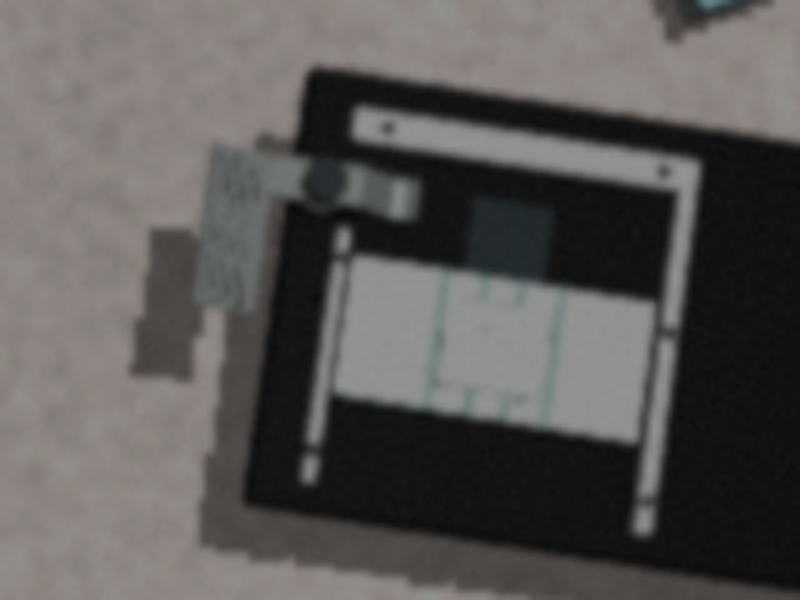

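The chamber has two look-alikes, both smaller slides on the bench: one at (246,206) and one at (314,324). The largest is the plate on the black stage between the rails at (368,189). The crop shows it just short of the clip toe, so that is the one I'll use. Next I'll fit the counter pose.

```bash
cat >> h.py <<'E'
from scipy.optimize import least_squares
def w(p,q):
    c,s=np.cos(p[2]),np.sin(p[2]); return np.array([p[0]+(c*q[0]-s*q[1])/1e3,p[1]+(s*q[0]+c*q[1])/1e3,q[2]/1e3])
def inv(p,P):
    c,s=np.cos(p[2]),np.sin(p[2]); d=(np.array(P[:2])-p[:2])*1e3; return np.array([c*d[0]+s*d[1],-s*d[0]+c*d[1]])
E
python3 - <<'E'
from h import *
c=cam("top")
pts=[((36,55,50),(312,68)),((-75,55,50),(246,503)),((-5,39.5,54),(350,228)),((-68,39.5,54),(318,485)),((-68,-39.5,54),(633,533)),((17.8,42,54),(352,141)),((17.8,-39.5,54),(677,190))]
uv=[np.array(b)/5+[270,120]-.4 for a,b in pts]
f=lambda p:np.concatenate([np.array(proj(c,w(p,a)))-u for (a,_),u in zip(pts,uv)])
r=least_squares(f,[.538,-.033,-.19],x_scale=[.01,.01,.1],loss='soft_l1');p=r.x
print(p,np.round(f(p).reshape(-1,2),1))
for n,b in dict(cLT=(350,255),cRT=(657,298),cRB=(637,443),cLB=(333,396)).items(): print(n,np.round(inv(p,onz(c,np.array(b)/5+[270,120]-.4,.054)),1))
for n,b in dict(toe1=(420,180),toe2=(416,222)).items(): print(n,np.round(inv(p,onz(c,np.array(b)/5+[270,120]-.4,.053)),1))
for n,b in dict(l1=(212,145),l2=(195,303),l3=(255,312)).items(): print(n,np.round(inv(p,onz(c,np.array(b)/5+[270,120]-.4,.060)),1))
# side check
s=cam("side"); img=s["pixels"].copy()
L=[((36,55,50),(-75,55,50)),((-30,76,61),(10,76,61)),((17.8,42,54),(17.8,-43,54)),((-68,39.5,54),(-5,39.5,54)),((-68,-39.5,54),(26,-39.5,54)),((36,55,50),(36,-140,50))]
x0,y0=200,120
z=cv2.resize(img[y0:y0+100,x0:x0+130],None,fx=6,fy=6,interpolation=cv2.INTER_CUBIC)
for a,b in L:
    A,B=[tuple(int(v) for v in (np.array(proj(s,w(p,q)))-[x0,y0]+.5)*6) for q in (a,b)]
    cv2.line(z,A,B,(255,0,0),1)
cv2.imwrite("pics/sidez.png",z[:,:,::-1])
E
```

```text
[ 0.53880434 -0.03597903 -0.15460251] [[-0.6 -0.8]
 [-0.1  0.3]
 [ 0.   0.7]
 [-0.7 -0.1]
 [ 0.5  0.1]
 [ 0.2 -0.2]
 [ 0.6 -0. ]]
cLT [-10.8  38.7]
cRT [ -9.8 -37.3]
cRB [-46. -37.]
cLB [-45.9  38. ]
toe1 [10.6 24.1]
toe2 [ 0.1 23.7]
l1 [ 9.8 76.5]
l2 [-29.3  75. ]
l3 [-29.3  60.3]
```

View pics/sidez.png

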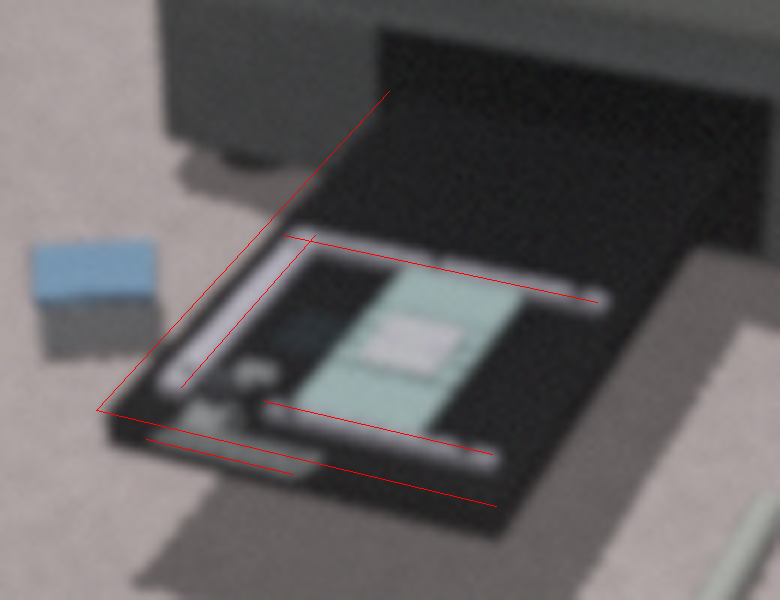

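jog_arm(increments=[[[0, 0, 0, 0, 0, 0.0337, 70], [0, 0, 0, 0, 0, 0.0337, 70], [0, 0, 0, 0, 0, 0.0337, 70], [-0.17, -0.079, 0, 0, 0, 0, 70], [-0.17, -0.079, 0, 0, 0, 0, 70], [-0.17, -0.079, 0, 0, 0, 0, 70], [-0.17, -0.079, 0, 0, 0, 0, 70], [-0.17, -0.079, 0, 0, 0, 0, 70], [-0.17, -0.079, 0, 0, 0, 0, 70], [-0.17, -0.079, 0, 0, 0, 0, 70], [-0.17, -0.079, 0, 0, 0, 0, 70], [-0.17, -0.079, 0, 0, 0, 0, 70], [-0.17, -0.079, 0, 0, 0, 0, 70], [-0.17, -0.079, 0, 0, 0, 0, 70]]])

```text
clock: 2.4
tcp_pos: [0.4191, 0.1255, 0.2317]
orientation: [0.0, 0.275, 0.962, 0.0]
wrist_force: [1.9, 0.6, -0.4]
finger_gap: 0.0618
grip_force: 0.0
```

jog_arm(increments=[[[-0.17, -0.08, 0, 0, 0, 0, 70], [-0.17, -0.08, 0, 0, 0, 0, 70], [-0.17, -0.08, 0, 0, 0, 0, 70], [0, 0, 0.16, 0, 0, 0, 70], [0, 0, 0.16, 0, 0, 0, 70], [0, 0, 0.16, 0, 0, 0, 70], [0, 0, 0, 0, 0, 0, 70]]])

```text
clock: 3.1
tcp_pos: [0.4904, 0.0094, 0.1065]
orientation: [-0.005, 0.275, 0.961, -0.001]
wrist_force: [-0.6, 0.1, 0.6]
finger_gap: 0.0618
grip_force: 0.0
```

Run:
```python
from h import *
p=[0.53880434,-0.03597903,-0.15460251]
st=env.get_state();print(st["tcp_pos"],inv(p,st["tcp_pos"]),st["finger_gap"],st["wrist_force"])
T=R.from_quat(np.array(st["orientation"])[[1,2,3,0]])
for n,(x0,y0,x1,y1,k) in dict(top=(270,100,430,220,5),side=(180,60,380,210,4)).items():
    c=cam(n); z=cv2.resize(c["pixels"][y0:y1,x0:x1],None,fx=k,fy=k,interpolation=cv2.INTER_CUBIC)
    for sg in (1,-1):
        for zz in (0,-.01):
            q=[st["tcp_pos"]+T.apply([a*.011,sg*(st["finger_gap"]/2+b),zz]) for a,b in ((1,0),(1,.012),(-1,.012),(-1,0))]
            q=np.array([(np.array(proj(c,P))-[x0,y0]+.5)*k for P in q],int)
            cv2.polylines(z,[q],True,(255,0,0) if zz==0 else (0,255,0),1)
    cv2.imwrite(f"pics/{n}1.png",z[:,:,::-1])
```

```text
[0.49043338 0.00940387 0.10651798] [-54.78242757  37.39309141] 0.061825017183167054 [-0.6249991   0.09401537  0.59691867]
```

View pics/side1.png

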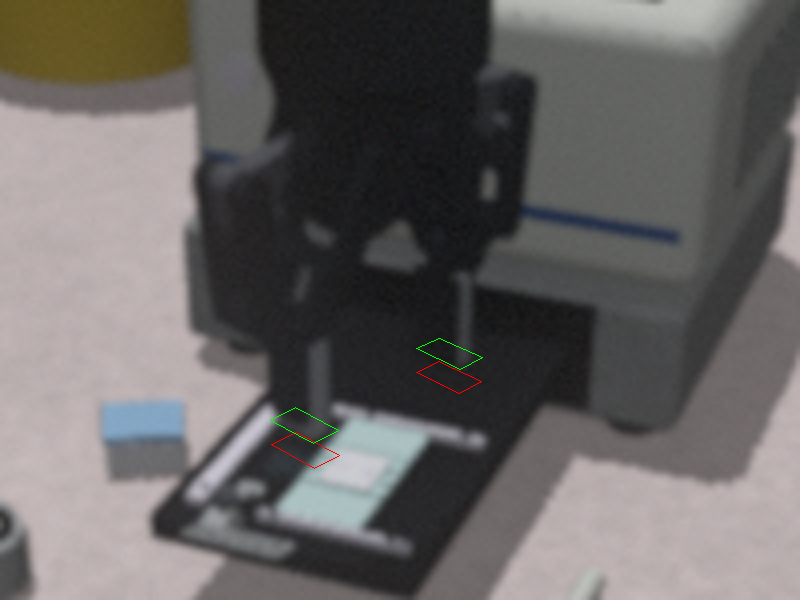

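View pics/top1.png

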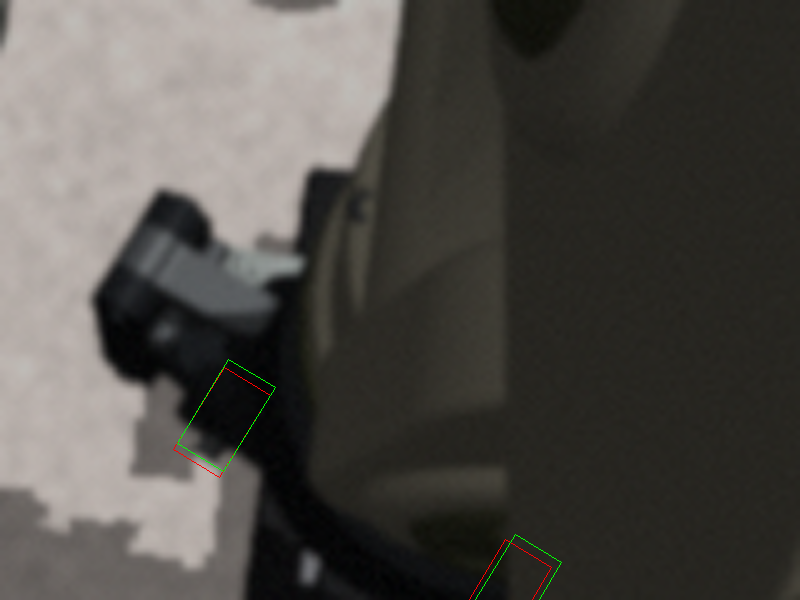

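jog_arm(increments=[[[0, 0, 0, 0, 0, 0, 70], [0, 0, 0, 0, 0, 0, 70]]])

```text
clock: 3.4
tcp_pos: [0.4968, 0.009, 0.1137]
orientation: [0.002, 0.274, 0.962, 0.0]
wrist_force: [-0.6, 0.5, 0.0]
finger_gap: 0.0619
grip_force: 0.0
```

```bash
cat >> h.py <<'E'
P0=[0.5388,-0.0360,-0.1546]
def report(tx,ty,tz):
    st=env.get_state(); T=R.from_quat(np.array(st["orientation"])[[1,2,3,0]])
    D=R.from_quat([.275,.9615,0,0])
    d=w(P0,(tx,ty,tz))-st["tcp_pos"]
    print("t",st["clock"],"cf",np.round(inv(P0,st["tcp_pos"]),1),"z",round(st["tcp_pos"][2]*1e3,1),"F",np.round(st["wrist_force"],1),"gap",st["finger_gap"])
    print("shift units",np.round(T.inv().apply(d)/.25,4),"rot units",np.round((T.inv()*D).as_rotvec()/np.pi,4))
E
python3 -c "
from h import *
report(-50,38,80)
"
```

```text
t 3.4 cf [-48.5  38. ] z 113.7 F [-0.6  0.5  0. ] gap 0.06188401962594552
shift units [ 0.0062 -0.0025  0.1348] rot units [0.0006 0.0013 0.0004]
```

jog_arm(increments=[[[0.003, -0.001, 0.04, 0, 0, 0, 70], [0.003, -0.001, 0.05, 0, 0, 0, 70], [0, 0, 0.05, 0, 0, 0, 70], [0, 0, 0.03, 0, 0, 0, 70], [0, 0, 0.02, 0, 0, 0, 70], [0, 0, 0, 0, 0, 0, 70], [0, 0, 0, 0, 0, 0, 70], [0, 0, 0, 0, 0, 0, 70], [0, 0, 0, 0, 0, 0, 70]]])

```text
clock: 4.3
tcp_pos: [0.4938, 0.0094, 0.0643]
orientation: [0.0, 0.275, 0.962, 0.0]
wrist_force: [-0.2, -0.1, 0.1]
finger_gap: 0.062
grip_force: 0.0
```

Run:
```python
from h import *
report(-50,38,60)
c=cam("side"); st=env.get_state();report(-50,38,60)
T=R.from_quat(np.array(st["orientation"])[[1,2,3,0]])
x0,y0,x1,y1,k=210,110,320,210,6
z=cv2.resize(c["pixels"][y0:y1,x0:x1],None,fx=k,fy=k,interpolation=cv2.INTER_CUBIC)
z=np.clip(z.astype(float)*1.6,0,255).astype(np.uint8)
for sg in (1,-1):
    for zz,col in ((0,(255,0,0)),(-.01,(0,255,0))):
        q=[st["tcp_pos"]+T.apply([a*.011,sg*(st["finger_gap"]/2+b),zz]) for a,b in ((1,0),(1,.012),(-1,.012),(-1,0))]
        q=np.array([(np.array(proj(c,P))-[x0,y0]+.5)*k for P in q],int)
        cv2.polylines(z,[q],True,col,1)
cv2.imwrite(f"pics/side2.png",z[:,:,::-1])
```

```text
t 4.3 cf [-51.5  37.9] z 64.3 F [-0.2 -0.1  0.1] gap 0.061984349296918775
shift units [-0.0053  0.0027  0.0171] rot units [0.0002 0.0003 0.0002]
t 4.35 cf [-51.6  37.9] z 64.2 F [-0.5  0.1  0.1] gap 0.061851738382507196
shift units [-0.0056  0.0028  0.0168] rot units [0.0001 0.0002 0.0002]
```

View pics/side2.png

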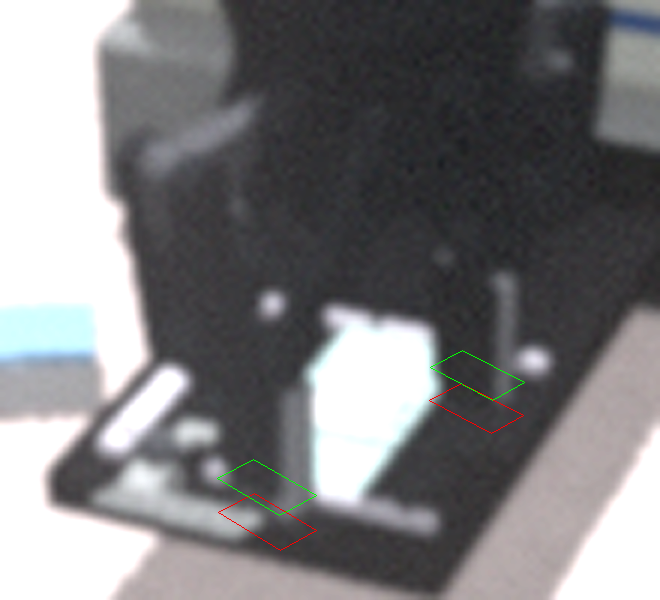

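The side view shows the tips about 8 mm behind the TCP. The lever finger is over the -x end of the lever near (270,500), and the pusher tip is behind the chamber's edge near (490,395). I'll close in and lower gently.

jog_arm(increments=[[[-0.009, 0.004, 0.01, 0, 0, 0, 70], [-0.008, 0.003, 0.016, 0, 0, 0, 70], [0, 0, 0.016, 0, 0, 0, 70], [0, 0, 0.008, 0, 0, 0, 70], [0, 0, 0.007, 0, 0, 0, 70], [0, 0, 0, 0, 0, 0, 70], [0, 0, 0, 0, 0, 0, 70], [0, 0, 0, 0, 0, 0, 70]]])

```text
clock: 5.15
tcp_pos: [0.4985, 0.0085, 0.05]
orientation: [0.001, 0.275, 0.962, 0.0]
wrist_force: [1.9, -1.3, 3.9]
finger_gap: 0.062
grip_force: 2.1
```

```bash
python3 -c "
from h import *
report(-47,38,44)
"
```

```text
t 5.15 cf [-46.6  37.8] z 50.0 F [ 1.9 -1.3  3.9] gap 0.061963749570469184
shift units [0.0017 0.0003 0.0239] rot units [0.0002 0.0004 0.0002]
```

jog_arm(increments=[[[0, 0, 0.005, 0, 0, 0, 70], [0, 0, 0.005, 0, 0, 0, 70], [0, 0, 0.002, 0, 0, 0, 70], [0, 0, 0, 0, 0, 0, 70], [0, 0, 0, 0, 0, 0, 70]]])

```text
clock: 5.65
tcp_pos: [0.4986, 0.0081, 0.0471]
orientation: [0.001, 0.275, 0.961, -0.0]
wrist_force: [1.2, -2.2, 7.1]
finger_gap: 0.0621
grip_force: 3.5
```

Run:
```python
from h import *
report(-47,38,44)
c=cam("side"); st=env.get_state()
T=R.from_quat(np.array(st["orientation"])[[1,2,3,0]])
x0,y0,x1,y1,k=210,130,320,210,7
z=cv2.resize(c["pixels"][y0:y1,x0:x1],None,fx=k,fy=k,interpolation=cv2.INTER_CUBIC)
z=np.clip(z.astype(float)*1.6,0,255).astype(np.uint8)
cv2.imwrite(f"pics/side3.png",z[:,:,::-1])
```

```text
t 5.65 cf [-46.5  37.4] z 47.1 F [ 1.2 -2.2  7.1] gap 0.06211139417326573
shift units [0.0029 0.0015 0.0123] rot units [-0.      0.0006  0.0001]
```

View pics/side3.png

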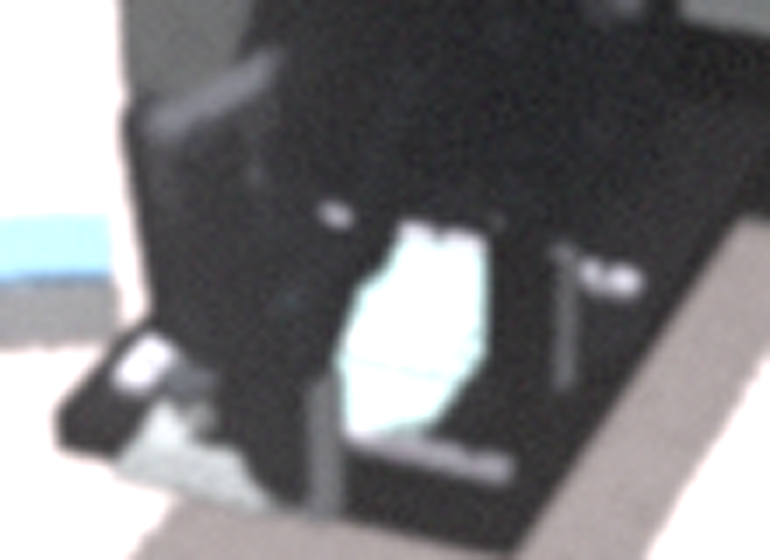

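Run:
```python
from h import *
c=cam("side"); st=env.get_state()
T=R.from_quat(np.array(st["orientation"])[[1,2,3,0]])
for sg,x in ((1,(312,340,515)),(-1,(554,578,388))):
    print("obs cols",[round(210+v/7-.5,1) for v in x[:2]],"row",round(130+x[2]/7-.5,1))
    for a in (1,-1):
        for b in (0,.004,.012):
            print(a,b,[np.round(proj(c,st["tcp_pos"]+T.apply([a*.011,sg*(st["finger_gap"]/2+b),-o])),1).tolist() for o in (.004,.008,.012)])
```

```text
obs cols [254.1, 258.1] row 203.1
1 0 [[259.2, 204.2], [259.2, 202.0], [259.1, 199.8]]
1 0.004 [[257.2, 205.3], [257.2, 203.1], [257.2, 200.9]]
1 0.012 [[253.2, 207.6], [253.2, 205.4], [253.1, 203.1]]
-1 0 [[249.1, 198.1], [249.0, 195.9], [249.0, 193.7]]
-1 0.004 [[247.1, 199.2], [247.1, 197.0], [247.0, 194.8]]
-1 0.012 [[243.1, 201.3], [243.1, 199.1], [243.0, 196.9]]
obs cols [288.6, 292.1] row 184.9
1 0 [[288.2, 188.0], [288.3, 185.8], [288.3, 183.7]]
1 0.004 [[290.0, 187.0], [290.0, 184.8], [290.1, 182.7]]
1 0.012 [[293.5, 185.0], [293.5, 182.9], [293.6, 180.7]]
-1 0 [[278.1, 182.5], [278.1, 180.3], [278.2, 178.2]]
-1 0.004 [[279.9, 181.5], [279.9, 179.4], [280.0, 177.2]]
-1 0.012 [[283.4, 179.6], [283.4, 177.5], [283.5, 175.3]]
```

jog_arm(increments=[[[0, 0.001, 0.004, 0, 0, 0, 70], [0, 0.001, 0.004, 0, 0, 0, 70], [0, 0, 0.004, 0, 0, 0, 70], [0, 0, 0, 0, 0, 0, 70], [0, 0, 0, 0, 0, 0, 70]]])

```text
clock: 6.25
tcp_pos: [0.4987, 0.0076, 0.0446]
orientation: [0.001, 0.275, 0.961, -0.001]
wrist_force: [-0.6, -6.8, 11.8]
finger_gap: 0.0619
grip_force: 5.3
```

```bash
python3 -c "
from h import *
report(-47,38,44)
"
```

```text
t 6.25 cf [-46.3  36.9] z 44.6 F [-0.6 -6.8 11.8] gap 0.0619472504961295
shift units [0.0043 0.0031 0.0023] rot units [-0.0006  0.0009 -0.0001]
```

jog_arm(increments=[[[-0.007, 0.0035, 0, 0, 0, 0, 70], [-0.007, 0.0035, 0, 0, 0, 0, 70], [-0.007, 0.0035, 0, 0, 0, 0, 70], [-0.007, 0.0035, 0, 0, 0, 0, 70], [-0.007, 0.0035, 0, 0, 0, 0, 70], [0, 0, 0, 0, 0, 0, 70]]])

```text
clock: 6.85
tcp_pos: [0.4992, 0.0077, 0.0439]
orientation: [-0.007, 0.275, 0.961, -0.003]
wrist_force: [-22.2, -3.1, 33.8]
finger_gap: 0.0617
grip_force: 16.5
```

Run:
```python
from h import *
report(-15.5,38,44)
c=cam("side"); st=env.get_state()
x0,y0,x1,y1,k=210,130,320,210,7
z=cv2.resize(c["pixels"][y0:y1,x0:x1],None,fx=k,fy=k,interpolation=cv2.INTER_CUBIC)
z=np.clip(z.astype(float)*1.6,0,255).astype(np.uint8)
cv2.imwrite(f"pics/side4.png",z[:,:,::-1])
```

```text
t 6.85 cf [-45.8  37. ] z 43.9 F [-22.2  -3.1  33.8] gap 0.061728293382347824
shift units [-0.1101  0.0512 -0.0021] rot units [-0.0033 -0.0037 -0.0002]
```

View pics/side4.png

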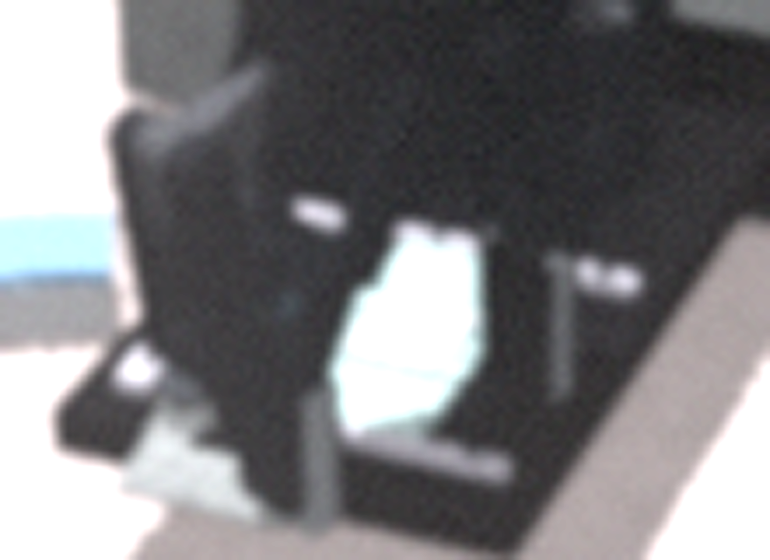

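The arm is stuck: 34 N down and 22 N sideways, so the pusher tip is rubbing on the stage. I'll back off and raise the tip.

jog_arm(increments=[[[0.015, -0.006, 0, 0, 0, 0, 70], [0.014, -0.006, -0.003, 0, 0, 0, 70], [0, 0, -0.004, 0, 0, 0, 70], [0, 0, 0, 0, 0, 0, 70], [0, 0, 0, 0, 0, 0, 70]]])

```text
clock: 7.4
tcp_pos: [0.4992, 0.0085, 0.0457]
orientation: [-0.0, 0.275, 0.961, -0.001]
wrist_force: [-3.1, -5.3, 9.4]
finger_gap: 0.0621
grip_force: 4.5
```

```bash
python3 -c "
from h import *
report(-47,38,46.3)
"
```

```text
t 7.4 cf [-45.9  37.9] z 45.7 F [-3.1 -5.3  9.4] gap 0.062100443910354616
shift units [ 0.0041 -0.0011 -0.0024] rot units [-0.0008  0.0001  0.    ]
```

jog_arm(increments=[[[-0.005, 0.002, -0.002, 0, 0, 0, 70], [-0.005, 0.002, 0, 0, 0, 0, 70], [-0.005, 0.002, 0, 0, 0, 0, 70], [-0.005, 0.002, 0, 0, 0, 0, 70], [0, 0, 0, 0, 0, 0, 70]]])

```text
clock: 7.9
tcp_pos: [0.5024, 0.009, 0.0451]
orientation: [-0.003, 0.274, 0.962, -0.0]
wrist_force: [-4.4, 0.0, 8.7]
finger_gap: 0.0619
grip_force: 3.9
```

```bash
python3 -c "
from h import *
report(-40,38,46.3)
"
```

```text
t 7.9 cf [-42.9  38.9] z 45.1 F [-4.4  0.   8.7] gap 0.06185666847706585
shift units [-0.0121  0.0013 -0.0047] rot units [-0.0007 -0.0016  0.0004]
```

jog_arm(increments=[[[-0.006, 0.002, -0.002, 0, 0, 0, 70], [-0.006, 0.002, 0, 0, 0, 0, 70], [-0.006, 0.002, 0, 0, 0, 0, 70], [-0.006, 0.002, 0, 0, 0, 0, 70], [-0.006, 0.002, 0, 0, 0, 0, 70], [-0.006, 0.002, 0, 0, 0, 0, 70], [0, 0, 0, 0, 0, 0, 70]]])

```text
clock: 8.6
tcp_pos: [0.5115, 0.0074, 0.0455]
orientation: [-0.003, 0.274, 0.962, 0.0]
wrist_force: [-3.7, 1.3, 6.8]
finger_gap: 0.0618
grip_force: 3.7
```

Run:
```python
from h import *
report(-15.5,38,45.5)
c=cam("side"); st=env.get_state()
x0,y0,x1,y1,k=210,130,320,210,7
z=cv2.resize(c["pixels"][y0:y1,x0:x1],None,fx=k,fy=k,interpolation=cv2.INTER_CUBIC)
z=np.clip(z.astype(float)*1.6,0,255).astype(np.uint8)
cv2.imwrite(f"pics/side5.png",z[:,:,::-1])
```

```text
t 8.6 cf [-33.6  38.7] z 45.5 F [-3.7  1.3  6.8] gap 0.06179108191765131
shift units [-0.0678  0.0259 -0.0005] rot units [-0.0004 -0.0019  0.0005]
```

View pics/side5.png

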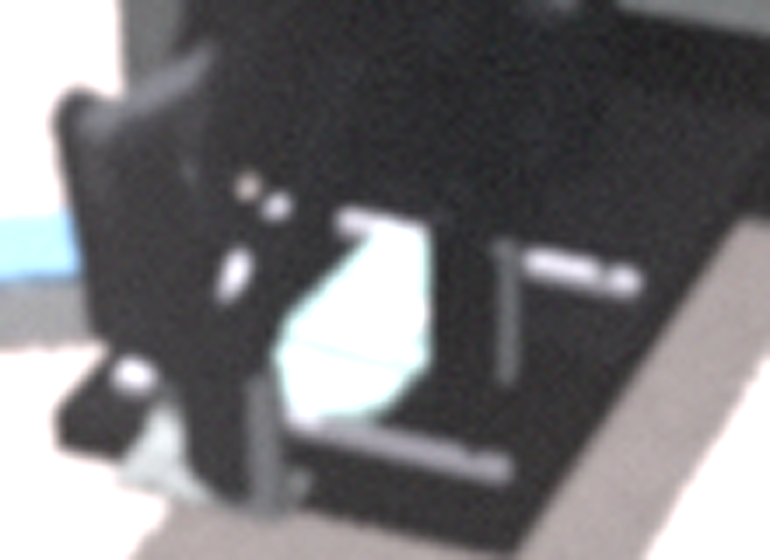

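The chamber is sliding: its trailing corner moved from about (440,425) to (375,415), and the lever is still held down. I'll keep pushing.

jog_arm(increments=[[[-0.006, 0.0022, 0, 0, 0, 0, 70], [-0.006, 0.0022, 0, 0, 0, 0, 70], [-0.006, 0.0022, 0, 0, 0, 0, 70], [-0.006, 0.0022, 0, 0, 0, 0, 70], [-0.006, 0.0022, 0, 0, 0, 0, 70], [-0.006, 0.0022, 0, 0, 0, 0, 70], [0, 0, 0, 0, 0, 0, 70]]])

```text
clock: 9.35
tcp_pos: [0.5209, 0.0054, 0.0455]
orientation: [-0.003, 0.274, 0.962, 0.0]
wrist_force: [-3.6, 1.0, 6.7]
finger_gap: 0.0616
grip_force: 3.8
```

```bash
cat >> h.py <<'E'
def chk():
    for n in ("side","top"):
        c=cam(n)
        for t,z in (("chamber",.05),("clip_toe",.06)):
            for r in spotter.landmark_of(t,n)[:3]:
                q=inv(P0,onz(c,r["uv"],z))
                if abs(q[0])<60 and abs(q[1])<60: print(n,t,round(r["conf"],2),np.round(q,1))
E
python3 -c "
from h import *
report(-15.5,38,45.5);chk()
"
```

```text
t 9.35 cf [-24.1  38.2] z 45.5 F [-3.6  1.   6.7] gap 0.06159638828000816
shift units [-0.0319  0.0128 -0.0003] rot units [-0.0004 -0.0019  0.0005]
side chamber 0.59 [-18.5  -4.6]
```

jog_arm(increments=[[[-0.006, 0.0024, 0, 0, 0, 0, 70], [-0.006, 0.0024, 0, 0, 0, 0, 70], [-0.006, 0.0024, 0, 0, 0, 0, 70], [-0.005, 0.002, 0, 0, 0, 0, 70], [-0.004, 0.0016, 0, 0, 0, 0, 70], [0, 0, 0, 0, 0, 0, 70]]])

```text
clock: 10.25
tcp_pos: [0.5279, 0.0041, 0.0455]
orientation: [-0.003, 0.274, 0.962, 0.0]
wrist_force: [-5.2, 1.5, 7.5]
finger_gap: 0.0618
grip_force: 3.9
```

```bash
python3 -c "
from h import *
report(-15.5,38,45.5);chk()
"
```

```text
t 10.25 cf [-16.9  38. ] z 45.5 F [-5.2  1.5  7.5] gap 0.061818269710018636
shift units [-0.0052  0.0023  0.0001] rot units [-0.0005 -0.0019  0.0005]
side chamber 0.55 [-2. -8.]
side clip_toe 0.7 [ 3.1 32.5]
```

jog_arm(increments=[[[-0.004, 0.0016, 0, 0, 0, 0, 70], [-0.004, 0.0016, 0, 0, 0, 0, 70], [0, 0, 0, 0, 0, 0, 70], [0, 0, 0, 0, 0, 0, 70]]])

```text
clock: 10.95
tcp_pos: [0.5298, 0.0037, 0.0455]
orientation: [-0.003, 0.274, 0.962, -0.0]
wrist_force: [-4.8, 1.3, 7.1]
finger_gap: 0.0618
grip_force: 4.3
```

```bash
python3 -c "
from h import *
report(-15.5,38,45.5);chk()
"
```

```text
t 10.95 cf [-15.   37.9] z 45.5 F [-4.8  1.3  7.1] gap 0.06178025098241602
shift units [ 0.002  -0.0002 -0.0002] rot units [-0.0006 -0.002   0.0005]
side chamber 0.97 [-2.7 -0. ]
side clip_toe 0.68 [ 4.1 29.7]
side clip_toe 0.23 [-6.3  5.1]
```

jog_arm(increments=[[[-0.004, 0.0016, 0, 0, 0, 0, 70], [-0.004, 0.0016, 0, 0, 0, 0, 70], [0, 0, 0, 0, 0, 0, 70], [0, 0, 0, 0, 0, 0, 70]]])

```text
clock: 11.65
tcp_pos: [0.5303, 0.0036, 0.0452]
orientation: [-0.005, 0.274, 0.962, -0.0]
wrist_force: [-8.4, 0.4, 10.4]
finger_gap: 0.0619
grip_force: 6.4
```

```bash
python3 -c "
from h import *
report(-15.5,38,45.5);chk()
"
```

```text
t 11.65 cf [-14.5  37.8] z 45.2 F [-8.4  0.4 10.4] gap 0.06188367121904043
shift units [ 0.004  -0.0008 -0.0013] rot units [-0.001  -0.0028  0.0004]
side chamber 0.72 [-0.6 -1.5]
side clip_toe 0.68 [ 2.8 31.4]
```

The force rose and the motion stopped, so the chamber is home. I'll back the pusher off with the lever still held, then rise.

jog_arm(increments=[[[0, 0, 0, 0, 0, 0, 70], [0.006, -0.0025, 0, 0, 0, 0, 70], [0.006, -0.0025, 0, 0, 0, 0, 70], [0.006, -0.0025, 0, 0, 0, 0, 70], [0, 0, 0, 0, 0, 0, 70], [0, 0, -0.01, 0, 0, 0, 70], [0, 0, -0.01, 0, 0, 0, 70], [0, 0, -0.01, 0, 0, 0, 70], [0, 0, -0.02, 0, 0, 0, 70], [0, 0, -0.05, 0, 0, 0, 70], [0, 0, -0.1, 0, 0, 0, 70], [0, 0, -0.15, 0, 0, 0, 70], [0, 0, -0.15, 0, 0, 0, 70], [0, 0, -0.1, 0, 0, 0, 70], [0.1, 0.1, 0, 0, 0, 0, 70], [0.15, 0.12, 0, 0, 0, 0, 70], [0.15, 0.12, 0, 0, 0, 0, 70], [0.15, 0.12, 0, 0, 0, 0, 70], [0.15, 0.1, 0, 0, 0, 0, 70], [0, 0, 0, 0, 0, 0, 70]]])

```text
clock: 13.95
tcp_pos: [0.4532, 0.2182, 0.1971]
orientation: [-0.0, 0.271, 0.962, 0.0]
wrist_force: [0.2, 0.3, 0.5]
finger_gap: 0.0623
grip_force: 0.0
```

Run:
```python
from h import *
report(-15.5,38,45.5);chk()
c=cam("top"); s=cam("side")
for n in ("top","side"):
    for r in spotter.cut_out("chamber",n)[:3]:
        m=r["region"].astype(np.uint8); cc=c if n=="top" else s
        b=cv2.boxPoints(cv2.minAreaRect(np.argwhere(m)[:,::-1].astype(np.float32)))
        print(n,round(r["conf"],2),m.sum(),[np.round(inv(P0,onz(cc,q,.054)),1).tolist() for q in b])
```

```text
t 13.95 cf [-123.7  238. ] z 197.1 F [0.2 0.3 0.5] gap 0.06226731465008115
shift units [-0.708  -0.5722  0.6054] rot units [ 0.0002 -0.0004  0.0024]
side chamber 0.61 [-1.3 -6.7]
top chamber 0.72 [1.7 1.8]
top clip_toe 0.81 [ 6.5 29.3]
top 0.8 872 [[-75.7, 173.5], [-50.6, 166.6], [-65.2, 116.3], [-90.2, 123.4]]
top 0.72 843 [[-219.7, 61.3], [-170.3, 49.2], [-175.7, 25.9], [-225.0, 38.1]]
top 0.61 1598 [[-17.8, 37.2], [17.8, 36.7], [17.7, -38.8], [-17.8, -37.9]]
side 0.93 482 [[-186.4, 108.0], [-187.0, 79.2], [-238.1, 95.0], [-235.8, 122.1]]
side 0.79 465 [[16.0, 20.7], [15.0, -59.8], [-24.2, -29.2], [-20.3, 45.8]]
side 0.64 540 [[-73.3, 218.1], [-87.0, 163.2], [-108.3, 179.3], [-93.7, 231.6]]
```

```bash
python3 -c "
from h import *
print(ticket.hand_in())"
```

```text
the job is handed in; nothing more can be done
None
```

The chamber is home and square against the back rail: the top camera puts it at x -17.8 to 17.8 mm in the counter frame. The clip was held until then and let down, the hand is clear, and the job is handed in; no verdict came back, and the clip's final angle and its pressure on the glass were not measured.

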